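# Open the child-locked cover of a worktop power unit

### The arm

A 6-joint arm with a two-finger parallel gripper is mounted at the origin on a cart in front of the work surface, level with it; the furniture and walls round the work are solid. World frame = base frame: x ahead of the robot, y to its left, z up, the work surface at z = 0. Lengths are in m, angles in rad, forces in N, time in s.
With the tool pointing down it reaches from about 0.425 to 0.95 m from the base axis. Payload 3.5 kg.
Tool frame: the origin (TCP) lies on the centre line of the jaws, within the pads' length; the fingertips stand 17 mm ahead of it and the grasp point (between the pads) lies 2 mm behind it; z points along the fingers, y is the line along which they close (so a half turn about z gives the same grasp; the last joint's range is limited). The gripper opens to 85 mm and grips with 20 to 120 N. Pads are 22 mm wide; open, the fingers measure 114 mm over their backs; the gripper's body (76 mm by 85 mm) begins 54 mm behind the grasp point. The pads swing forward as they close: fully open they stand 13 mm farther back than shut.
Start: joints at [-1.452, 0.286, 1.577, -0, 1.279, -0.15], TCP at [0.179, -0.651, 0.248] pointing down, gripper open.
Joint ranges: [-2.77, 2.77], [-0.9, 2.22], [0.21, 2.48], [-1.53, 4.67], [0.24, 2.81], [-2.84, 2.84]. Speed limits (rad/s): [2.79, 2.79, 3.14, 3.14, 3.14, 3.14].

### API

Orientations are given as a unit quaternion [x, y, z, w].
In Python, from plant import ctrl gives the robot as it stands. The module is installed in compiled form; this text tells all that it offers.
- The arm moves only by the tool drive_tool, never from a script. Its argument "moves" is a list of rows, each a list of 3 entries, a list of its own where there are three numbers: the turn, a rotation vector about the tool's x, y, z in rad, then the shift along the tool's x, y, z in m, then the finger opening in m, from 0 to 0.0854. A call has 1 to 5 rows; each row shifts and turns the commanded pose from where the row before left it, along the tool's axes as they then stand; what a row does not reach is not made up. A row lasts 1/8 s, in which the tool goes at most 62.5 mm and 10.7 degrees, less where a joint would pass 70% of its speed; a pose out of reach is approached as far as the arm can. A call with a gripper value outside its range is refused whole. The fingers move at their own pace and stop on an object; "grip_force" is the grip in N (left out, the last holds). Time passes only in rows, so rows that do not move let the fingers close. It gives the time, the measured TCP pose, the force, the opening and the grip force at its end, in the units of the state.
- ctrl.get_state(): the state, without advancing time (a new reading comes with each control period).
- ctrl.read_camera(name): name is "scene" or "top"; returns a dict with "image" (400x640x3 uint8, red, green, blue), "fx", "fy", "cx", "cy" (pixels), "R" (3x3) and "t" (3): a world point X has camera coordinates R X + t. Camera axes: x right, y down, z forward; pixel columns grow to the right and rows downward; lengths in m; the calibration is good to about 2 mm. A picture is of the moment at which its call begins. There is no depth.
- ctrl.sign_off(): hands the job in; it is judged then, once.
The state is a dict: "time": time; "qpos": joint angles; "dq": joint speeds; "joint_efforts": joint torques, N m; "eef_pos": TCP position; "tcp_rot": TCP orientation; "contact_force": force on the tool from outside, world axes, zero at the start; "wrist_torque": the same for the moment, N m; "opening": opening from 0.0 (shut) to 1.0 (fully open); "finger_force": force on a finger pad.
Only numpy, scipy, OpenCV 4.12 (cv2) and the standard library are available. Lean on these libraries where they do the work, as an engineer would, in place of code of your own. Each camera call takes 0.05 s, during which the arm holds its last target. There are 200 camera calls.

### The job

Uncover the two sockets of the worktop power unit so that the toaster can be plugged in: press the spring catch's thumb plate down, hold it down while you push the sliding cover past the catch, then push the cover on until it is fully open against its end stop. Only push the cover along its guides, never lift it; the catch must be left sprung up again, and the small things standing round the unit must stay where they are.

Things in the scene. Friction and masses are not known exactly. Their poses are not given: they have to be found in the camera images.
- power_unit: low metal power unit fixed to the worktop, 138 x 337 mm, 52 mm high over its end caps. Origin: centre of its underside. Its y runs along the guides, the way the cover opens; z up. The deck the cover slides on is 40 mm above the worktop. Rails along both long sides are 50 mm high and 111 mm apart; lips on them hold down the cover's side flanges. Two 44 mm sockets lie in the deck at y = -52 and 0 mm
- end_stop (a point): foot of the inner face of the end cap at the opening end (y = +150 mm in the unit's frame, deck height): the open cover's leading edge rests against it. Between the closed cover and this stop the deck is plain and free
- cover: loose metal cover, 0.5 kg, slides with a few N: 120 mm long along y, 80 mm wide (108 over its 5 mm thick foot flanges), 28 mm high, its top 68 mm above the worktop. Origin: centre of its underside, axes as the unit's. Starts closed at y = -32 mm in the unit's frame; opens 122 mm along +y to the stop. Locked, it moves only 2 mm before it meets the catch's two teeth
- cover_push (a point): centre of the cover's upright end face, the one next to the thumb plate: the face is 80 mm wide and reaches from the deck (40 mm above the worktop) to 68 mm; this point is 56 mm above the worktop. Push it along the unit's +y to open
- catch (a joint): how far the spring catch is pressed, m: 0 = up, 0.011 = bottom. 2 N at first, 5 N at the bottom. Its teeth free the cover from 0.0055 on. When the cover has been pushed 5 mm with the catch held, its flange lies over the teeth and keeps the catch down (0.002 to 0.006); after about 25 to 35 mm the catch springs up behind the cover, unless the finger is still on it
- catch_pad (a point): centre of the top of the catch's ribbed thumb plate (moves with it), 44 mm across, 53 mm along y, on the unit's centre line. Up, its top is 52 mm above the worktop; fully down 41. Its edge is 5 mm from the closed cover's end face, so one fingertip can press it and push that face together. A fingertip 41 to 46 mm above the worktop keeps the catch released and passes over the deck
- espresso_cup: loose cream espresso cup, 59 x 83 mm, 55 mm high, bystander; origin at the centre of its underside
- salt_shaker: loose glass salt shaker with metal top, 44 mm across, 90 mm high, bystander; origin at the centre of its underside
- egg_timer: loose round egg timer, 66 mm across, 51 mm high, bystander; origin at the centre of its underside
- matchbox: loose matchbox, 37 x 56 x 16 mm, bystander; origin at the centre of its underside
There are look-alikes about, which are no part of the job. What is meant by the cover is not orange, and is the smaller of those in its own colour.

How it is judged:
By the outcome, as a careful person would: the job done as asked, in the order asked, and still so for the second after the job is handed in, with the robot touching nothing.
It also fails if it takes over 32 s, if anything falls off the work surface, if the arm or the gripper's body presses on something with over 40 N, if the wrist force passes 120 N, or if a joint passes its speed limit or range.

## Working session

There is one attempt and no reset: what is moved stays moved. The work goes in short steps, Python scripts to look and compute and a tool call to move; the robot and the scene stay as the last step left them, time stands still between calls to the robot, and variables do not carry over. Pictures are saved under pics/ and viewed, at most 10 in all, crops included, and the job is handed in when it is done.

Besides the shell and the picture viewer there is one more tool, called as name([rows], argument=value, ...), one row to a line, values as JSON. drive_tool: Moves the arm, as the interface text tells. Its arguments: {"type":"object","properties":{"moves":{"type":"array","items":{"type":"array"}},"grip_force":{"type":"number"}},"required":["moves"]}

```bash
mkdir -p pics; python3 - <<'E'
from plant import ctrl
import cv2
for n in("scene","top"):
    c=ctrl.read_camera(n);cv2.imwrite(f"pics/{n}0.png",c["image"][:,:,::-1]);print(n,c["fx"],c["fy"],c["cx"],c["cy"],c["R"],c["t"])
s=ctrl.get_state();print(s["time"],s["eef_pos"],s["tcp_rot"],s["contact_force"])
E
```

```text
scene 413.85180815622334 413.85180815622334 325.5886851484748 205.62401628347038 [[-0.64477019 -0.76417003 -0.01776406]
 [-0.32232947  0.29289192 -0.90017667]
 [ 0.69309099 -0.5746812  -0.4351625 ]] [0.3427029  0.22735099 0.85393508]
top 383.8758162613831 383.8758162613831 323.8766066437019 197.45405336311438 [[ 0.00951672 -0.99993702  0.00594902]
 [-0.99021659 -0.01025214 -0.13916174]
 [ 0.13921397 -0.00456645 -0.9902518 ]] [0.0402451  0.50398652 1.15581244]
0.1 [ 0.17921867 -0.65018271  0.24704023] [ 9.90983329e-01  1.33980770e-01  2.17360163e-05 -1.09285185e-03] [-0.22020739  0.31460067  0.91360738]
```

View pics/scene0.png

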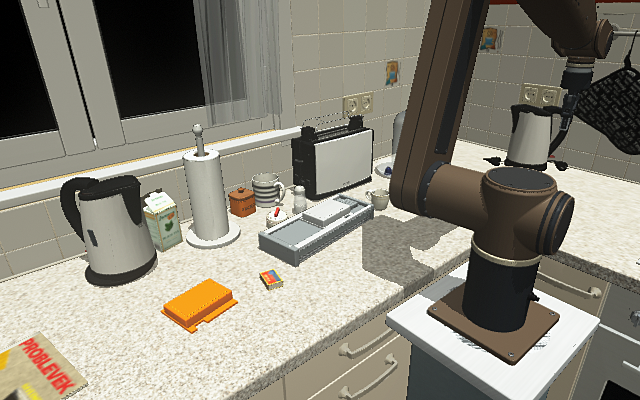

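View pics/top0.png

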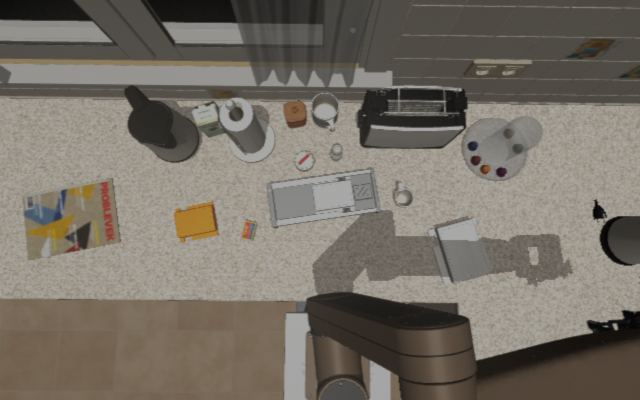

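The scene image shows the unit at about (315,228). In the top image it spans (268..378, 170..226), with the white cover at (333,194), the ribbed thumb plate at (362,191), and the opening end to the left (world +y). I'll enlarge that area.

```bash
python3 - <<'E'
import cv2
i=cv2.imread("pics/top0.png")[155:240,258:418];cv2.imwrite("pics/c1.png",cv2.resize(i,None,fx=5,fy=5,interpolation=cv2.INTER_CUBIC))
E
```

```text
(no output)
```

View pics/c1.png

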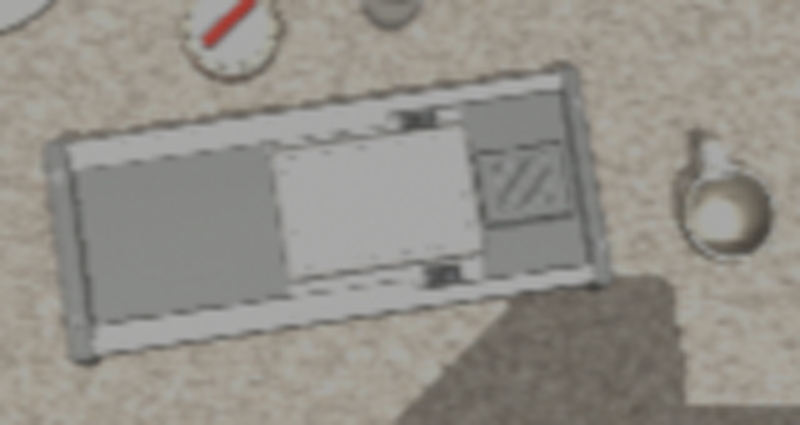

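The crop shows the end cap's outer corners at (47,143), (75,362), (607,285) and (573,65). The cover top's corners are (274,153), (463,127), (484,250) and (290,280), and the plate is centred near (524,185). Next I'll fit the unit's pose to these.

```bash
cat > h.py <<'E'
import numpy as np
def ray(c,u,v,z):
    R,t=np.array(c["R"]),np.array(c["t"]); o=-R.T@t
    d=R.T@np.array([(u-c["cx"])/c["fx"],(v-c["cy"])/c["fy"],1]); return o+d*(z-o[2])/d[2]
E
python3 - <<'E'
from plant import ctrl
from h import *
from scipy.optimize import least_squares
from scipy.spatial.transform import Rotation as Ro
c=ctrl.read_camera("top")
P=[(47,143,.069,.1685,.052),(75,362,-.069,.1685,.052),(607,285,-.069,-.1685,.052),(573,65,.069,-.1685,.052),
(274,153,.04,.028,.068),(463,127,.04,-.092,.068),(484,250,-.04,-.092,.068),(290,280,-.04,.028,.068)]
# local x: right-handed with y=+y world: x ahead => image up
W=np.array([ray(c,258+(u-2)/5,155+(v-2)/5,z)[:2] for u,v,_,_,z in P]);L=np.array([p[2:4] for p in P])
f=lambda p:(L@np.array([[np.cos(p[2]),np.sin(p[2])],[-np.sin(p[2]),np.cos(p[2])]])+p[:2]-W).ravel()
r=least_squares(f,[.5,0,0]);print(r.x,(f(r.x)*1e3).reshape(-1,2).round(1))
x=r.x;U=lambda a,b:x[:2]+np.array([np.cos(x[2])*a-np.sin(x[2])*b,np.sin(x[2])*a+np.cos(x[2])*b])
for n,b in(("cap",-.150),("pad",-.1235),("face",-.092),("stop",.15)):print(n,U(0,b))
print("pad px",ray(c,258+522/5,155+183/5,.052),"cup",ray(c,401,199,.03))
s=ctrl.get_state();print(Ro.from_quat(s["tcp_rot"]).as_matrix().round(4),Ro.from_quat(s["tcp_rot"]).as_rotvec(),s["time"],s["opening"])
E
```

```text
[0.50186683 0.04872688 0.155775  ] [[ 0.3  5.5]
 [-1.8  5. ]
 [ 0.4 -5.5]
 [ 0.2 -3.7]
 [ 1.   2.1]
 [ 2.4 -1.9]
 [-1.6 -1.7]
 [-0.8  0.3]]
cap [ 0.52513869 -0.09945685]
pad [ 0.52102733 -0.07327773]
face [ 0.51614024 -0.04215914]
stop [0.47859497 0.19691062]
pad px [ 0.52053817 -0.07262448  0.052     ] cup [ 0.50190391 -0.1952717   0.03      ]
[[ 9.641e-01  2.656e-01 -2.000e-04]
 [ 2.656e-01 -9.641e-01  1.800e-03]
 [ 3.000e-04 -1.800e-03 -1.000e+00]] [-3.11144672e+00 -4.20728567e-01 -2.46275237e-05] 0.15 0.9992304967253887
```

drive_tool([
  [[0, 0, 0.113], [0, 0, 0], 0],
  [[0, 0, 0], [0.034, -0.042, 0], 0],
  [[0, 0, 0], [0.034, -0.042, 0], 0],
  [[0, 0, 0], [0.034, -0.042, 0], 0],
  [[0, 0, 0], [0.034, -0.042, 0], 0],
], grip_force=60)

```text
time: 0.78
eef_pos: [0.2881, -0.4619, 0.2479]
tcp_rot: [0.997, 0.078, 0.0, -0.0]
contact_force: [0.7, 0.6, -0.0]
opening: -0.001
finger_force: 0.0
```

drive_tool([
  [[0, 0, 0], [0.034, -0.042, 0], 0],
  [[0, 0, 0], [0.034, -0.042, 0], 0],
  [[0, 0, 0], [0.034, -0.042, 0], 0],
  [[0, 0, 0], [0.034, -0.042, 0], 0],
  [[0, 0, 0], [0.034, -0.042, 0], 0],
])

```text
time: 1.4
eef_pos: [0.4234, -0.2281, 0.2482]
tcp_rot: [0.997, 0.078, 0.0, 0.0]
contact_force: [0.5, -0.8, -0.1]
opening: -0.002
finger_force: 0.0
```

```bash
cat >> h.py <<'E'
def rep(s):
    from scipy.spatial.transform import Rotation as Ro
    U=np.array([.5019,.0487]);a=.1558;R=np.array([[np.cos(a),np.sin(a)],[-np.sin(a),np.cos(a)]])
    M=Ro.from_quat(s["tcp_rot"]).as_matrix()
    print("t",s["time"],"unit xy",(R@(np.array(s["eef_pos"][:2])-U)).round(4),"z",round(s["eef_pos"][2],4),"yaw",np.arctan2(M[1,0],M[0,0]).round(4),"tilt",M[:2,2].round(4),"F",np.round(s["contact_force"],1),"op",s["opening"],"world",np.round(s["eef_pos"],4))
E
python3 -c "
from plant import ctrl
from h import *
rep(ctrl.get_state())"
```

```text
t 1.4 unit xy [-0.1205 -0.2613] z 0.2482 yaw 0.1555 tilt [ 0.0002 -0.    ] F [ 0.5 -0.8 -0.1] op -0.0017259356106635272 world [ 0.4234 -0.2281  0.2482]
```

drive_tool([
  [[0, 0, 0], [0.04, -0.042, 0], 0],
  [[0, 0, 0], [0.04, -0.042, 0], 0],
  [[0, 0, 0], [0.0405, -0.042, 0.02], 0],
  [[0, 0, 0], [0, -0.023, 0.05], 0],
  [[0, 0, 0], [0, 0, 0.05], 0],
])

```text
time: 2.02
eef_pos: [0.519, -0.0619, 0.1272]
tcp_rot: [0.997, 0.079, 0.0, 0.0]
contact_force: [-0.3, -0.4, -0.1]
opening: 0.003
finger_force: 0.0
```

```bash
python3 -c "
from plant import ctrl
from h import *
import cv2
rep(ctrl.get_state())
a=ctrl.read_camera('top')['image'][155:240,258:418,::-1]
b=ctrl.read_camera('scene')['image'][170:275,240:400,::-1]
cv2.imwrite('pics/d.png',cv2.resize(cv2.vconcat([a,b]),None,fx=3.1,fy=3.1,interpolation=cv2.INTER_CUBIC))"
```

```text
t 2.025 unit xy [-0.0003 -0.1119] z 0.1272 yaw 0.1591 tilt [ 0.0009 -0.0001] F [-0.3 -0.4 -0.1] op 0.0032512904943451507 world [ 0.519  -0.0619  0.1272]
```

View pics/d.png

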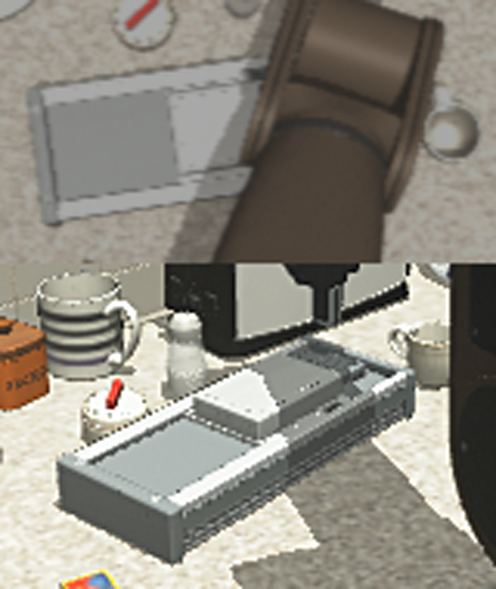

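The tip, at about (328,325) in the composite, hangs over the plate beyond the cover. Lowering it to feel for contact.

drive_tool([
  [[0, 0, 0], [0, 0, 0.04], 0],
  [[0, 0, 0], [0, 0, 0.012], 0],
  [[0, 0, 0], [0, 0, 0], 0],
])

```text
time: 2.5
eef_pos: [0.5191, -0.0643, 0.077]
tcp_rot: [0.997, 0.078, -0.0, -0.0]
contact_force: [-0.7, -0.5, -0.1]
opening: -0.002
finger_force: 0.0
```

drive_tool([
  [[0, 0, 0], [0, 0, 0.003], 0],
  [[0, 0, 0], [0, 0, 0.003], 0],
  [[0, 0, 0], [0, 0, 0.003], 0],
  [[0, 0, 0], [0, 0, 0], 0],
])

```text
time: 3.0
eef_pos: [0.5194, -0.0641, 0.0678]
tcp_rot: [0.997, 0.078, 0.001, 0.0]
contact_force: [0.1, -1.0, 1.8]
opening: -0.001
finger_force: 0.9
```

```bash
python3 -c "
from plant import ctrl
from h import *
rep(ctrl.get_state())"
```

```text
t 3.0 unit xy [-0.0002 -0.1142] z 0.0678 yaw 0.1558 tilt [ 0.0013 -0.0004] F [ 0.1 -1.   1.8] op -0.0007475263307471292 world [ 0.5194 -0.0641  0.0678]
```

drive_tool([
  [[0, 0, 0], [0, 0, 0.003], 0],
  [[0, 0, 0], [0, 0, 0.003], 0],
  [[0, 0, 0], [0, 0, 0.0015], 0],
  [[0, 0, 0], [0, 0, 0], 0],
  [[0, 0, 0], [0, 0, 0], 0],
])

```text
time: 3.62
eef_pos: [0.5194, -0.0641, 0.0602]
tcp_rot: [0.997, 0.078, 0.001, 0.0]
contact_force: [2.0, -0.2, 2.7]
opening: -0.003
finger_force: 1.9
```

```bash
python3 -c "
from plant import ctrl
from h import *
rep(ctrl.get_state())"
```

```text
t 3.625 unit xy [-0.0002 -0.1142] z 0.0602 yaw 0.1558 tilt [ 0.0013 -0.0005] F [ 2.  -0.2  2.7] op -0.0034325557933722627 world [ 0.5194 -0.0641  0.0602]
```

Plate pressed about 9 mm (tip at ~43 mm). Now I'll push gently along +y, which is tool −y.

drive_tool([
  [[0, 0, 0], [0, -0.003, 0], 0],
  [[0, 0, 0], [0, -0.003, 0], 0],
  [[0, 0, 0], [0, -0.003, 0], 0],
  [[0, 0, 0], [0, -0.003, 0], 0],
  [[0, 0, 0], [0, 0, 0], 0],
])

```text
time: 4.25
eef_pos: [0.5171, -0.0525, 0.0599]
tcp_rot: [0.997, 0.078, 0.0, 0.001]
contact_force: [0.0, -4.8, 3.1]
opening: 0.002
finger_force: 3.0
```

drive_tool([
  [[0, 0, 0], [0, -0.003, 0], 0],
  [[0, 0, 0], [0, -0.003, 0], 0],
  [[0, 0, 0], [0, -0.003, 0], 0],
  [[0, 0, 0], [0, -0.003, 0], 0],
  [[0, 0, 0], [0, 0, 0], 0],
])

```text
time: 4.88
eef_pos: [0.5153, -0.0407, 0.0599]
tcp_rot: [0.997, 0.078, 0.0, 0.001]
contact_force: [1.4, -5.1, 2.8]
opening: -0.003
finger_force: 3.1
```

```bash
python3 -c "
from plant import ctrl
from h import *
import cv2
rep(ctrl.get_state())
b=ctrl.read_camera('scene')['image'][180:270,250:400,::-1]
cv2.imwrite('pics/e.png',cv2.resize(b,None,fx=5,fy=5,interpolation=cv2.INTER_CUBIC))"
```

```text
t 4.875 unit xy [-0.0006 -0.0904] z 0.0599 yaw 0.1565 tilt [ 0.0006 -0.0016] F [ 1.4 -5.1  2.8] op -0.0033645970319802 world [ 0.5153 -0.0407  0.0599]
```

View pics/e.png

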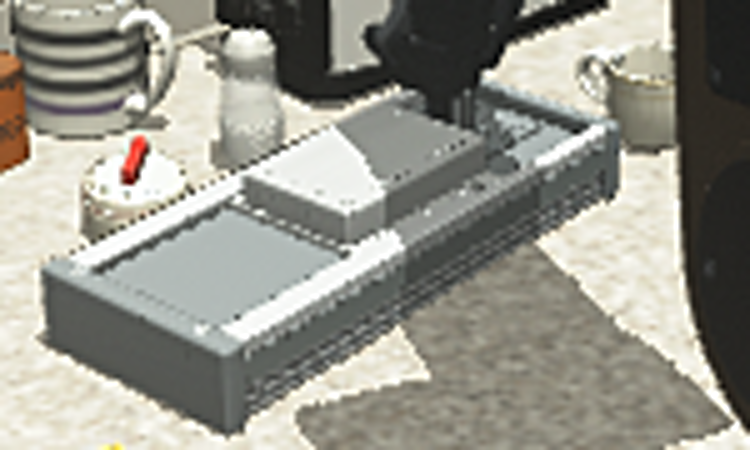

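The cover has passed the catch: it is visibly moved, with about 5 N of friction. Pushing on.

drive_tool([
  [[0, 0, 0], [0, -0.006, 0], 0],
  [[0, 0, 0], [0, -0.008, 0], 0],
  [[0, 0, 0], [0, -0.008, 0], 0],
  [[0, 0, 0], [0, -0.008, 0], 0],
  [[0, 0, 0], [0, -0.008, 0], 0],
])

```text
time: 5.55
eef_pos: [0.5087, -0.0027, 0.0594]
tcp_rot: [0.997, 0.078, -0.0, 0.0]
contact_force: [0.2, -5.6, 1.8]
opening: -0.003
finger_force: 2.7
```

drive_tool([
  [[0, 0, 0], [0, -0.008, -0.001], 0],
  [[0, 0, 0], [0, -0.008, 0], 0],
  [[0, 0, 0], [0, -0.008, 0], 0],
  [[0, 0, 0], [0, -0.008, 0], 0],
  [[0, 0, 0], [0, -0.004, 0], 0],
])

```text
time: 6.18
eef_pos: [0.5033, 0.0335, 0.0606]
tcp_rot: [0.997, 0.078, -0.0, -0.0]
contact_force: [1.0, -3.5, -2.7]
opening: -0.001
finger_force: 1.5
```

```bash
python3 -c "
from plant import ctrl
from h import *
import cv2
rep(ctrl.get_state())
b=ctrl.read_camera('scene')['image'][180:270,250:400,::-1]
cv2.imwrite('pics/f.png',cv2.resize(b,None,fx=5,fy=5,interpolation=cv2.INTER_CUBIC))"
```

```text
t 6.175 unit xy [-0.001  -0.0153] z 0.0606 yaw 0.1564 tilt [-0.0005  0.0001] F [ 1.  -3.5 -2.7] op -0.000621693016928221 world [0.5033 0.0335 0.0606]
```

View pics/f.png

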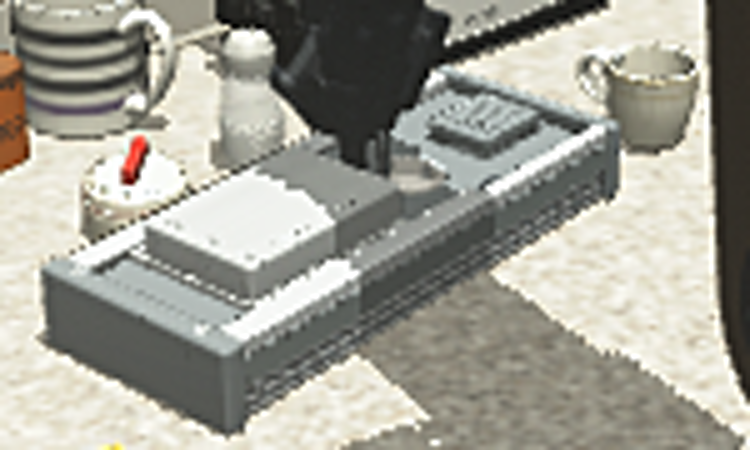

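The catch has sprung up behind the cover, at (485,120) in the crop. The cover still has about 30 mm to go.

drive_tool([
  [[0, 0, 0], [0, -0.005, 0], 0],
  [[0, 0, 0], [0, -0.006, 0], 0],
  [[0, 0, 0], [0, -0.005, 0], 0],
  [[0, 0, 0], [0, -0.004, 0], 0],
  [[0, 0, 0], [0, 0, 0], 0],
])

```text
time: 6.85
eef_pos: [0.5005, 0.0532, 0.0609]
tcp_rot: [0.997, 0.078, -0.0, -0.0]
contact_force: [-1.2, -1.6, -0.5]
opening: 0.003
finger_force: 0.2
```

drive_tool([
  [[0, 0, 0], [0, -0.002, 0], 0],
  [[0, 0, 0], [0, -0.002, 0], 0],
  [[0, 0, 0], [0, -0.002, 0], 0],
  [[0, 0, 0], [0, 0, 0], 0],
])

```text
time: 7.35
eef_pos: [0.4997, 0.0587, 0.0609]
tcp_rot: [0.997, 0.078, 0.0, -0.0]
contact_force: [1.2, -2.1, 0.5]
opening: 0.001
finger_force: 1.4
```

drive_tool([
  [[0, 0, 0], [0, -0.002, 0], 0],
  [[0, 0, 0], [0, -0.001, 0], 0],
  [[0, 0, 0], [0, 0, 0], 0],
])

```text
time: 7.72
eef_pos: [0.4992, 0.0616, 0.0609]
tcp_rot: [0.997, 0.078, 0.0, -0.0]
contact_force: [0.5, -2.9, 1.2]
opening: -0.004
finger_force: 1.7
```

drive_tool([
  [[0, 0, 0], [0, -0.0015, 0], 0],
  [[0, 0, 0], [0, -0.0015, 0], 0],
  [[0, 0, 0], [0, 0, 0], 0],
])

```text
time: 8.1
eef_pos: [0.4987, 0.0646, 0.0609]
tcp_rot: [0.997, 0.078, 0.0, -0.0]
contact_force: [0.1, -2.4, -0.1]
opening: 0.001
finger_force: 1.8
```

drive_tool([
  [[0, 0, 0], [0, -0.0015, 0], 0],
  [[0, 0, 0], [0, -0.0015, 0], 0],
  [[0, 0, 0], [0, 0, 0], 0],
])

```text
time: 8.48
eef_pos: [0.4987, 0.0655, 0.061]
tcp_rot: [0.997, 0.079, 0.0, 0.002]
contact_force: [1.1, -10.2, 0.5]
opening: 0.005
finger_force: 5.9
```

```bash
python3 -c "
from plant import ctrl
from h import *
import cv2
rep(ctrl.get_state())
b=ctrl.read_camera('scene')['image'][180:270,250:400,::-1]
cv2.imwrite('pics/g.png',cv2.resize(b,None,fx=5,fy=5,interpolation=cv2.INTER_CUBIC))"
```

```text
t 8.475 unit xy [-0.0006  0.0171] z 0.061 yaw 0.1577 tilt [ 0.0009 -0.0046] F [  1.1 -10.2   0.5] op 0.0051247481757999164 world [0.4987 0.0655 0.061 ]
```

View pics/g.png

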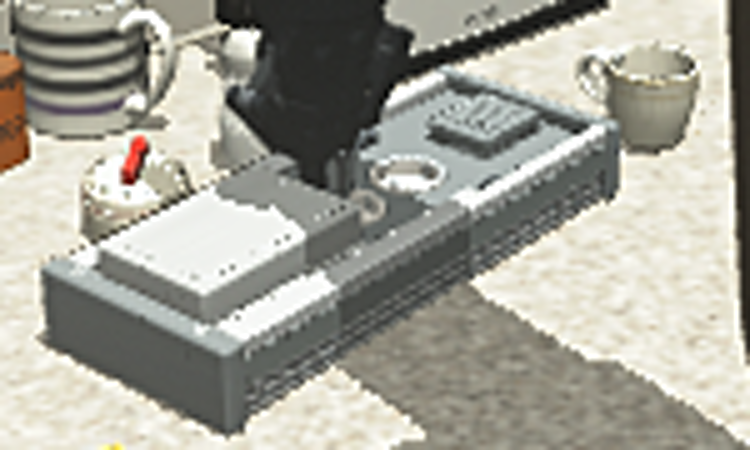

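The force has risen to 10 N and the cover sits against the end cap. I'll press 1 mm more, then back off slowly and lift clear.

drive_tool([
  [[0, 0, 0], [0, -0.001, 0], 0],
  [[0, 0, 0], [0, 0, 0], 0],
])

```text
time: 8.78
eef_pos: [0.4987, 0.0656, 0.061]
tcp_rot: [0.997, 0.079, 0.0, 0.003]
contact_force: [1.8, -16.2, 0.4]
opening: 0.0
finger_force: 7.6
```

drive_tool([
  [[0, 0, 0], [0, 0.003, 0], 0],
  [[0, 0, 0], [0, 0.008, 0], 0],
  [[0, 0, 0], [0, 0.006, -0.01], 0],
  [[0, 0, 0], [0, 0, -0.04], 0],
  [[0, 0, 0], [0, 0, -0.05], 0],
])

```text
time: 9.4
eef_pos: [0.4997, 0.0519, 0.1613]
tcp_rot: [0.997, 0.078, -0.001, -0.001]
contact_force: [0.8, -0.5, 0.1]
opening: 0.003
finger_force: 0.0
```

drive_tool([
  [[0, 0, 0], [-0.03, 0.04, -0.03], 0],
  [[0, 0, 0], [-0.03, 0.05, 0], 0],
  [[0, 0, 0], [-0.02, 0.05, 0], 0],
  [[0, 0, 0], [0, 0.05, 0], 0],
  [[0, 0, 0], [0, 0.05, 0], 0],
])

```text
time: 10.02
eef_pos: [0.4588, -0.1993, 0.1918]
tcp_rot: [0.997, 0.078, 0.001, 0.0]
contact_force: [0.5, -0.3, 0.5]
opening: -0.002
finger_force: 0.0
```

drive_tool([
  [[0, 0, 0], [0, 0.05, 0], 0],
  [[0, 0, 0], [0, 0.05, 0], 0],
  [[0, 0, 0], [0, 0, 0], 0],
  [[0, 0, 0], [0, 0, 0], 0],
])

```text
time: 10.52
eef_pos: [0.4742, -0.296, 0.1908]
tcp_rot: [0.997, 0.078, -0.0, -0.001]
contact_force: [0.1, 1.1, -0.3]
opening: -0.002
finger_force: 0.0
```

```bash
python3 -c "
from plant import ctrl
from h import *
import cv2
rep(ctrl.get_state())
b=ctrl.read_camera('top')['image'][145:245,238:418,::-1]
cv2.imwrite('pics/k.png',cv2.resize(b,None,fx=4.4,fy=4.4,interpolation=cv2.INTER_CUBIC))"
```

```text
t 10.525 unit xy [-0.0809 -0.3362] z 0.1908 yaw 0.1555 tilt [-0.0003  0.0013] F [ 0.1  1.1 -0.3] op -0.0020861048962398216 world [ 0.4742 -0.296   0.1908]
```

View pics/k.png

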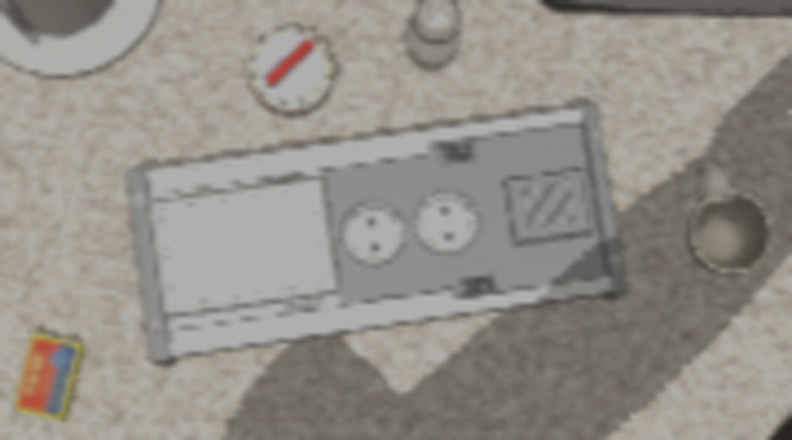

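The picture shows the cover against the end stop at (150,250) and both sockets uncovered at (373,233) and (445,222). The catch is up at (548,205), and the bystanders are where they started. Handing in.

```bash
python3 -c "
from plant import ctrl
print(ctrl.sign_off())"
```

```text
the job is handed in; nothing more can be done
None
```

The job is handed in at 10.5 s: the cover is fully open against its end stop, both sockets are uncovered, the catch has sprung up again, and nothing around the unit was touched.

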